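# Change over the filter slide of a light viewer

### The job

Change the viewer from its green filter to its amber one, using the fingertips only to press and push, without gripping or lifting anything: first press down the green stop-pin button so that the green slide springs right out. Then push the amber slide (orange front) inward until it is well past its catch and let it go, so that it comes back and stays latched on its stop pin with the amber glass below the window. Never have both filters in together, and leave the bottle, petri dish and timer where they are.

Things in the scene. Friction and masses are not known exactly. Their poses are not given: they have to be found in the camera images.
- viewer: fixed grey lamp housing, 30 x 224 x 95 mm, standing across behind both ports, its middle 152 mm behind their front edge. Origin on the desk midway between the two ports on the line of their front edges; x to the back, y left; the port origins lie at y = +56 and -56 mm.
- amber_port: amber filter port: fixed grey housing 110 mm wide, roof 75 mm high with a 50 mm square window opening. Origin on the desk at the middle of the housing's front edge; x points to the back (the direction in which the slide is pushed in), y left, z up. The housing runs from x = 0 to 135 mm; a 6 mm base with two low rails (32 mm high, at y = +-52 mm) runs forward to x = -52 mm. Which port stands left and which right varies.
- amber_face (a point): centre of the flat orange front face of the amber filter slide, to be pushed. The face is 94 mm wide (too wide to grip) and 22 mm high, 24 to 46 mm above the desk; behind it it is a flat black frame, as high and wide, with a 16 mm wide slot along its middle and a 50 mm square amber glass at the rear. Frame axes as the port's: push along +x. With the slide right out the face stands 110 mm in front of the housing.
- amber_slide (a joint): travel of the amber slide into its housing in m: 0 right out, 0.030 latched on its stop pin (glass centred below the roof window), 0.055 at the inner end stop. A spring drives it outward with 5 N at 0 to 9 N at 0.055, with some damping; ducking the pin adds a bump at 13 to 20 mm, so that pushing takes up to about 12 N. Pushed in beyond about 0.032 and let go, it comes back and stays on the pin at 0.030; let go earlier, it springs right out.
- amber_pin_top (a point): centre of the top of the round orange button (24 mm across, 5 mm thick) on the amber slide's stop pin, 64 mm above the desk when up, 30 mm in front of the housing on the port's middle line (port x = -30 mm), standing out of the slot in the slide.
- amber_pin (a joint): how far the amber stop pin is pressed down, in m: 0 up (springs back up by itself), 0.011 fully down against its stop; takes 2 to 4.5 N. Pressed down more than about 0.008 it frees a latched slide, which then springs right out (towards the robot, below the button). The slide also ducks the pin by itself while being pushed in.
- green_port: green filter port: fixed grey housing 110 mm wide, roof 75 mm high with a 50 mm square window opening. Origin on the desk at the middle of the housing's front edge; x points to the back (the direction in which the slide is pushed in), y left, z up. The housing runs from x = 0 to 135 mm; a 6 mm base with two low rails (32 mm high, at y = +-52 mm) runs forward to x = -52 mm. Which port stands left and which right varies.
- green_face (a point): centre of the flat green front face of the green filter slide, to be pushed. The face is 94 mm wide (too wide to grip) and 22 mm high, 24 to 46 mm above the desk; behind it it is a flat black frame, as high and wide, with a 16 mm wide slot along its middle and a 50 mm square green glass at the rear. Frame axes as the port's: push along +x. With the slide right out the face stands 110 mm in front of the housing.
- green_slide (a joint): travel of the green slide into its housing in m: 0 right out, 0.030 latched on its stop pin (glass centred below the roof window), 0.055 at the inner end stop. A spring drives it outward with 5 N at 0 to 9 N at 0.055, with some damping; ducking the pin adds a bump at 13 to 20 mm, so that pushing takes up to about 12 N. Pushed in beyond about 0.032 and let go, it comes back and stays on the pin at 0.030; let go earlier, it springs right out.
- green_pin_top (a point): centre of the top of the round green button (24 mm across, 5 mm thick) on the green slide's stop pin, 64 mm above the desk when up, 30 mm in front of the housing on the port's middle line (port x = -30 mm), standing out of the slot in the slide.
- green_pin (a joint): how far the green stop pin is pressed down, in m: 0 up (springs back up by itself), 0.011 fully down against its stop; takes 2 to 4.5 N. Pressed down more than about 0.008 it frees a latched slide, which then springs right out (towards the robot, below the button). The slide also ducks the pin by itself while being pushed in.
- stain_bottle: loose bystander: reagent bottle with black cap, 46 mm diameter, 85 mm high, left of the ports; origin at the centre of its underside
- petri_dish: loose bystander: pink petri dish, 90 mm diameter, 15 mm high, right of the ports; origin at the centre of its underside
- bench_timer: loose bystander: white countdown timer, 37 x 64 x 60 mm, right of the ports; origin at the centre of its underside

How it is judged:
By the outcome, as a careful person would: the job done as asked, in the order asked, and still so for the second after the job is handed in, with the robot touching nothing.
It also fails if it takes over 42 s, if anything falls off the work surface, if the arm or the gripper's body presses on something with over 40 N, if the wrist force passes 120 N, or if a joint passes its speed limit or range.

### The arm

A 6-joint arm with a two-finger parallel gripper is mounted at the origin on a cart in front of the work surface, level with it; the furniture and walls round the work are solid. World frame = base frame: x ahead of the robot, y to its left, z up, the work surface at z = 0. Lengths are in m, angles in rad, forces in N, time in s.
With the tool pointing down it reaches from about 0.275 to 0.75 m from the base axis. Payload 10.2 kg.
Tool frame: the origin (TCP) lies on the centre line of the jaws, within the pads' length; the fingertips stand 14 mm ahead of it and the grasp point (between the pads) lies 5 mm behind it; z points along the fingers, y is the line along which they close (so a half turn about z gives the same grasp; the last joint's range is limited). The gripper opens to 85 mm and grips with 20 to 120 N. Pads are 22 mm wide; open, the fingers measure 114 mm over their backs; the gripper's body (76 mm by 85 mm) begins 54 mm behind the grasp point. The pads swing forward as they close: fully open they stand 13 mm farther back than shut.
Start: joints at [0.969, 0.313, 1.498, -0, 1.331, -0.223], TCP at [0.194, 0.488, 0.245] pointing down, gripper open.
Joint ranges: [-2.94, 2.94], [-0.97, 2.17], [0.19, 2.56], [-1.23, 4.37], [0.02, 3.11], [-2.88, 2.88]. Speed limits (rad/s): [2.39, 2.39, 3.01, 3.14, 3.14, 3.14].

### API

Orientations are given as a rotation vector (axis times angle).
In Python, from plant import robot, grab_frame, get_calibration, spot_in, trace gives the robot as it stands.
- The arm moves only by the tool drive_tool, never from a script. Its argument "series" is a list that holds one entry, the list of rows, each a list of 4 numbers: the shift along the tool's x, y, z in units of 40 mm (1.0 is 40 mm), then the turn about the tool's z in units of 6 degrees (1.0 is 6 degrees). In form: [[[tx, ty, tz, spin], ...]]. A call has 1 to 20 rows; each row shifts and turns the commanded pose from where the row before left it, along the tool's axes as they then stand; what a row does not reach is not made up. A row lasts 1/12 s, in which the tool goes at most 41.7 mm and 7.16 degrees, less where a joint would pass 70% of its speed; a pose out of reach is approached as far as the arm can. A call is refused whole if a number of a shift passes 1 or a number of a turn 1, either way. A call with a gripper value outside its range is refused whole. "fingers" is the opening in per cent of the stroke, from 0 (shut) to 100 (fully open), set as the call begins (left out, the last holds). The fingers move at their own pace and stop on an object; the grip force is fixed at half the most. Time passes only in rows, so rows that do not move let the fingers close. It gives the time, the measured TCP pose, the force, the opening and the grip force at its end, in the units of the state.
- robot.get_state(): the state, without advancing time (a new reading comes with each control period).
- grab_frame(name): name is "side" or "top"; returns (picture, depth): 480x640x3 uint8, red, green, blue; 480x640 float32, m along the optical axis (not along the pixel's ray), 0 where there is no reading.
- get_calibration(name): a dict with "fx", "fy", "cx", "cy" (pixels), "rvec" (rotation vector, rad) and "tvec" (3), from world to camera coordinates, as OpenCV has them. Camera axes: x right, y down, z forward; pixel columns grow to the right and rows downward; lengths in m; the calibration is good to about 2 mm. A picture is of the moment at which its call begins. get_calibration takes no time and is no camera call.
- robot.hand_in(): hands the job in; it is judged then, once.
Trained networks look in the newest picture that a camera, given by its name, has taken for a name from the list of things; names that differ only in an ending like _2 or _b are one class to them, and where a whole thing is asked for, a point or a joint stands for the part that bears it (a point fixed in the world has none). Each returns a list of dicts, best first, with "conf" (0 to 1); they miss things now and then, are a little off and sometimes report something else, mostly with a low value. They report only what shows in the picture. A call takes as long as a camera call.
- spot_in(thing, camera): "location" ([x, y, z] in m, in world coordinates, good to about 4 mm: the middle of the surface that is visible of it).
- trace(thing, camera): "pixels" (480x640 bool, what is visible of it).
The state is a dict: "t": time; "joints": joint angles; "joint_vel": joint speeds; "joint_efforts": joint torques, N m; "eef_pos": TCP position; "tool_rot": TCP orientation; "wrist_force": force on the tool from outside, world axes, zero at the start; "torque": the same for the moment, N m; "gripper_width": finger opening in m; "grasp_force": force on a finger pad.
Only numpy, scipy, OpenCV 4.12 (cv2) and the standard library are available. Lean on these libraries where they do the work, as an engineer would, in place of code of your own. Each camera call takes 0.05 s, during which the arm holds its last target. There are 200 camera calls.

## Working session

There is one attempt and no reset: what is moved stays moved. The work goes in short steps, Python scripts to look and compute and a tool call to move; the robot and the scene stay as the last step left them, time stands still between calls to the robot, and variables do not carry over. Pictures are saved under pics/ and viewed, at most 10 in all, crops included, and the job is handed in when it is done.

Besides the shell and the picture viewer there is one more tool, called after "Request:" as name(argument=value, ...) on one line, values as JSON. drive_tool: Moves the arm, as the interface text tells. Its arguments: {"type":"object","properties":{"series":{"type":"array","items":{"type":"array","items":{"type":"array","items":{"type":"number"}}}},"fingers":{"type":"number"}},"required":["series"]}

```bash
mkdir -p pics; python3 - <<'E'
from plant import robot, grab_frame, get_calibration, spot_in, trace
import cv2,numpy as np
s=robot.get_state();print(s['t'],s['eef_pos'],s['tool_rot'],s['gripper_width'])
ims=[]
for c in ['side','top']:
    p,d=grab_frame(c);cv2.imwrite(f'pics/{c}0.png',p[:,:,::-1])
    for n in ['amber_face','green_face','amber_pin_top','green_pin_top','amber_port','green_port','stain_bottle','petri_dish','bench_timer']:
        r=spot_in(n,c);print(c,n,[(np.round(q['location'],3).tolist(),round(q['conf'],2)) for q in r[:2]])
E
```

```text
0.0 [0.19402017 0.48756818 0.24473952] [-5.91309214e-01 -3.08493413e+00  1.89099825e-03] 0.08509894233927894
side amber_face [([0.549, 0.022, 0.048], 0.77)]
side green_face [([0.57, -0.091, 0.044], 0.68)]
side amber_pin_top []
side green_pin_top [([0.577, -0.107, 0.066], 0.6), ([0.622, -0.1, 0.065], 0.44)]
side amber_port [([0.624, 0.039, 0.045], 0.78)]
side green_port [([0.619, -0.099, 0.07], 0.58)]
side stain_bottle [([0.502, 0.17, 0.049], 0.93)]
side petri_dish [([0.542, -0.248, 0.007], 0.83), ([0.618, -0.1, 0.068], 0.57)]
side bench_timer [([0.646, -0.244, 0.057], 0.62)]
top amber_face [([0.556, 0.002, 0.044], 0.58)]
top green_face [([0.579, -0.104, 0.046], 0.88)]
top amber_pin_top [([0.578, 0.008, 0.066], 0.43)]
top green_pin_top [([0.583, -0.107, 0.061], 0.69), ([0.582, -0.106, 0.045], 0.64)]
top amber_port [([0.625, 0.007, 0.064], 0.85)]
top green_port [([0.632, -0.101, 0.074], 0.86)]
top stain_bottle [([0.509, 0.148, 0.062], 0.95)]
top petri_dish [([0.547, -0.249, 0.005], 0.86)]
top bench_timer [([0.647, -0.229, 0.051], 0.69)]
```

View pics/top0.png

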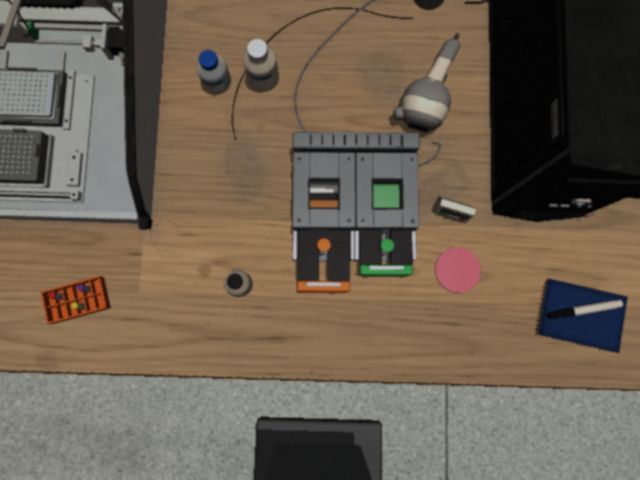

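View pics/side0.png

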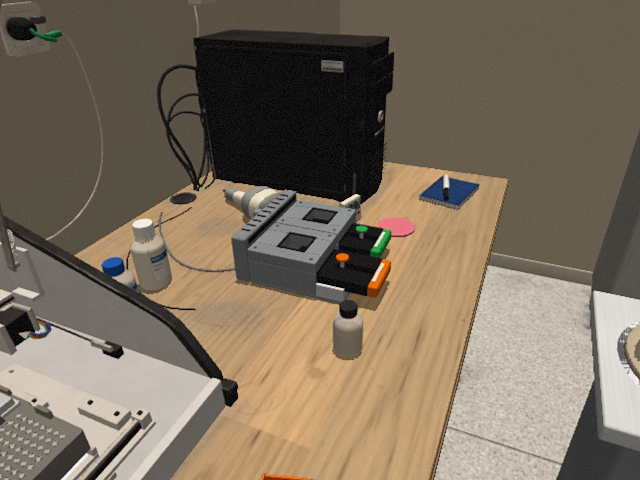

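The top view shows amber on the left, with its pin at (324,245) and its face at about (324,287). Green is on the right, latched, with its pin at (388,245) and its face at about (387,270). Next I measure these precisely by colour at the known heights.

```bash
cat > h.py <<'E'
from plant import robot, grab_frame, get_calibration
import cv2,numpy as np
def ray(c,uv,z):
    k=get_calibration(c);R=cv2.Rodrigues(np.array(k['rvec']))[0];C=-R.T@np.array(k['tvec']).ravel()
    d=R.T@np.array([(uv[0]-k['cx'])/k['fx'],(uv[1]-k['cy'])/k['fy'],1]);return C+d*(z-C[2])/d[2]
def blobs(c,p,boxes):
    h=cv2.cvtColor(p,cv2.COLOR_RGB2HSV);out={}
    for n,(x0,x1,y0,y1,h0,h1,z) in boxes.items():
        m=np.zeros(h.shape[:2],np.uint8);m[y0:y1,x0:x1]=cv2.inRange(h,(h0,120,80),(h1,255,255))[y0:y1,x0:x1]
        k,l,st,ce=cv2.connectedComponentsWithStats(m)
        if k<2: continue
        i=1+np.argmax(st[1:,4]);out[n]=ray(c,ce[i],z);print(c,n,st[i],ce[i].round(1),out[n].round(4))
    return out
T=dict(apin=(305,345,233,257,3,20,.064),gpin=(375,402,233,257,45,80,.064),aface=(290,355,258,300,3,20,.046),gface=(355,420,258,300,45,80,.046))
S=dict(apin=(330,355,248,268,3,20,.064),gpin=(350,372,220,238,45,80,.064))
E
python3 - <<'E'
from h import *
for c,b in (('top',T),('side',S)):
    p=cv2.imread(f'pics/{c}0.png')[:,:,::-1].copy();o=blobs(c,p,b)
    d=o['apin']-o['gpin'];print('yaw deg',np.degrees(np.arctan2(-d[0],d[1])),np.linalg.norm(d))
for q in [(294,229),(418,229),(294,134),(418,134)]: print(q,ray('top',q,.075).round(4))
s=robot.get_state();print(cv2.Rodrigues(s['tool_rot'])[0].round(3))
E
```

```text
top apin [317 238  14  14 159] [323.5 244.3] [0.5786 0.0032 0.064 ]
top gpin [381 239  13  13 136] [387.2 244.9] [ 0.5809 -0.1087  0.064 ]
top aface [296 280  55  14 502] [322.5 287.2] [0.5045 0.0028 0.046 ]
top gface [360 265  52  10 304] [385.2 270.8] [ 0.5367 -0.1079  0.046 ]
yaw deg 1.1833439555420926 0.11189635041066164
side apin [336 253  13   9 101] [341.9 256.9] [0.5771 0.0075 0.064 ]
side gpin [356 225  12   7  67] [361.3 228.3] [ 0.5803 -0.1051  0.064 ]
yaw deg 1.6459217126654628 0.11265744869277318
(294, 229) [0.6025 0.0555 0.075 ]
(418, 229) [ 0.609 -0.161  0.075]
(294, 134) [0.7743 0.0617 0.075 ]
(418, 134) [ 0.7812 -0.1601  0.075 ]
[[-0.929  0.37   0.   ]
 [ 0.37   0.929  0.   ]
 [-0.     0.    -1.   ]]
```

Request:
drive_tool(series=[[[0,0,0,-0.96],[0,0,0,-0.96],[0,0,0,-0.96],[0,0,0,-0.97],[0,0,0,0],[0,0,0,0]]], fingers=0)

```text
t: 1.5
eef_pos: [0.1942, 0.4878, 0.2453]
tool_rot: [-0.034, 3.141, 0.0]
wrist_force: [-0.1, -0.0, -0.5]
gripper_width: 0.0124
grasp_force: 0.0
```

Request:
drive_tool(series=[[[-0.465,-0.755,0,0],[-0.465,-0.755,0,0],[-0.465,-0.755,0,0],[-0.465,-0.755,0,0],[-0.465,-0.755,0,0],[-0.465,-0.755,0,0],[-0.465,-0.755,0,0],[-0.465,-0.755,0,0],[-0.465,-0.755,0,0],[-0.465,-0.755,0,0],[-0.465,-0.755,0,0],[-0.465,-0.755,0,0],[-0.465,-0.755,0,0],[-0.465,-0.755,0,0],[-0.465,-0.755,0,0],[-0.465,-0.755,0,0],[-0.465,-0.755,0,0],[-0.465,-0.755,0,0],[0,0,0,0],[0,0,0,0]]])

```text
t: 3.17
eef_pos: [0.5424, -0.0487, 0.2447]
tool_rot: [0.031, -3.141, -0.0]
wrist_force: [-1.3, 0.7, -0.6]
gripper_width: -0.0003
grasp_force: 0.0
```

Request:
drive_tool(series=[[[-0.31,-0.49,0,0],[-0.31,-0.49,0,0],[-0.3,-0.5,0,0],[0,0,0.7,0],[0,0,0.7,0],[0,0,0.7,0],[0,0,0.7,0],[0,0,0.7,0],[0,0,0,0],[0,0,0,0]]])

```text
t: 4.0
eef_pos: [0.5799, -0.1048, 0.1053]
tool_rot: [0.038, -3.14, -0.001]
wrist_force: [0.1, -0.1, 0.5]
gripper_width: -0.0002
grasp_force: 0.0
```

```bash
python3 - <<'E'
from h import *
p,d=grab_frame('side');cv2.imwrite('pics/s1.png',cv2.resize(p[150:350,200:460],None,fx=3,fy=3)[:,:,::-1])
E
```

```text
(no output)
```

View pics/s1.png

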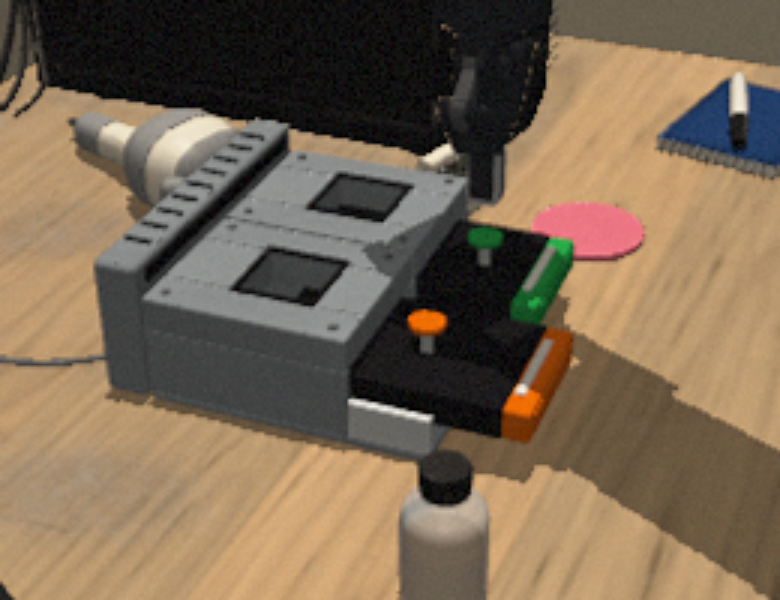

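The fingers, at about (485,200) in the crop, are directly above the green button at (485,238). I press now.

Request:
drive_tool(series=[[[0,0,0.3,0],[0,0,0.3,0],[0,0,0.1,0],[0,0,0.1,0],[0,0,0.08,0],[0,0,0.04,0],[0,0,0,0],[0,0,0,0]]])

```text
t: 4.72
eef_pos: [0.5804, -0.1057, 0.0687]
tool_rot: [0.038, -3.141, -0.0]
wrist_force: [-1.2, 1.2, 3.0]
gripper_width: 0.0001
grasp_force: 1.8
```

```bash
python3 - <<'E'
from h import *
p,d=grab_frame('side');cv2.imwrite('pics/s2.png',cv2.resize(p[150:350,200:460],None,fx=3,fy=3)[:,:,::-1])
p,d=grab_frame('top');blobs('top',p,T)
E
```

```text
top apin [316 238  15  14 164] [323.4 244.2] [0.5787 0.0034 0.064 ]
top aface [296 280  40  14 296] [311.3 287. ] [0.5042 0.0226 0.046 ]
```

Request:
drive_tool(series=[[[0,0,0.05,0],[0,0,0,0],[0,0,0,0],[0,0,0,0],[0,0,0,0],[0,0,0,0]]])

```text
t: 5.32
eef_pos: [0.5804, -0.1058, 0.067]
tool_rot: [-0.038, 3.141, -0.0]
wrist_force: [-3.1, 1.6, 7.3]
gripper_width: -0.0001
grasp_force: 3.9
```

```bash
python3 - <<'E'
from h import *
p,d=grab_frame('side');cv2.imwrite('pics/s3.png',cv2.resize(p[150:350,200:460],None,fx=3,fy=3)[:,:,::-1])
E
```

```text
(no output)
```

View pics/s3.png

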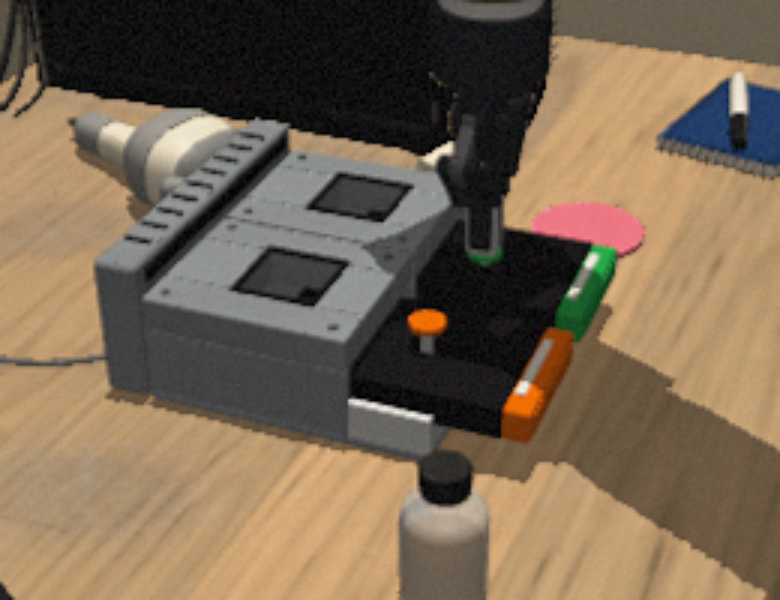

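The green slide has sprung right out, with its face now level with the amber one. I lift off and move to in front of the amber face.

Request:
drive_tool(series=[[[0,0,-0.5,0],[0,0,-0.7,0],[0,0,-0.8,0],[0.6,0.55,0,0],[0.65,0.55,0,0],[0.65,0.55,0,0],[0.65,0.55,0,0],[0.65,0.6,0,0],[0,0,0,0],[0,0,0.6,0],[0,0,0.7,0],[0,0,0.7,0],[0,0,0.7,0],[0,0,0,0],[0,0,0,0]]])

```text
t: 6.62
eef_pos: [0.4494, 0.003, 0.0381]
tool_rot: [0.038, -3.139, -0.001]
wrist_force: [0.3, 0.5, 0.1]
gripper_width: 0.0002
grasp_force: 0.0
```

```bash
python3 - <<'E'
from h import *
p,d=grab_frame('side');cv2.imwrite('pics/s4.png',cv2.resize(p[150:350,200:460],None,fx=3,fy=3)[:,:,::-1])
p,d=grab_frame('top');blobs('top',p,T)
E
```

```text
top apin [317 238  14  14 161] [323.6 244.3] [0.5786 0.003  0.064 ]
top gpin [381 239  13  13 139] [387.1 244.8] [ 0.5811 -0.1086  0.064 ]
top aface [333 281  18  11 126] [344.2 286. ] [ 0.5076 -0.0355  0.046 ]
top gface [360 281  53  11 329] [385.  287.6] [ 0.5069 -0.1079  0.046 ]
```

View pics/s4.png

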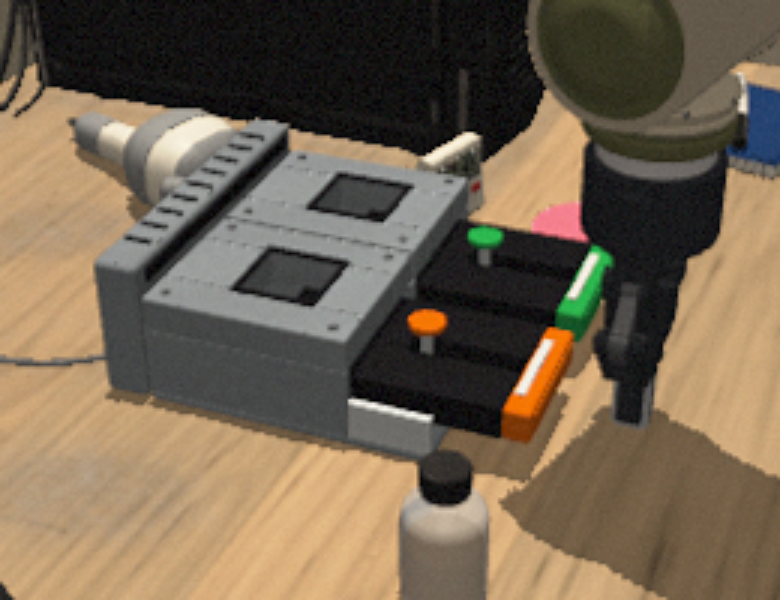

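The green pin is back up, its slide is 30 mm further out, and the fingers are in front of the middle of the orange face. I push.

Request:
drive_tool(series=[[[-0.3,0,0,0],[-0.3,0,0,0],[-0.2,0,0,0],[-0.1,0,0,0],[-0.1,0,0,0],[-0.1,0,0,0],[-0.1,0,0,0],[0,0,0,0],[0,0,0,0]]])

```text
t: 7.47
eef_pos: [0.4967, 0.0044, 0.0388]
tool_rot: [0.039, -3.139, -0.0]
wrist_force: [-4.2, -1.1, 3.5]
gripper_width: -0.0
grasp_force: 2.6
```

Request:
drive_tool(series=[[[-0.15,0,0,0],[-0.15,0,0,0],[-0.15,0,0,0],[-0.15,0,0,0],[-0.15,0,0,0],[-0.08,0,0,0],[0,0,0,0],[0,0,0,0],[0,0,0,0]]])

```text
t: 8.22
eef_pos: [0.5284, 0.0056, 0.0378]
tool_rot: [0.039, -3.135, -0.002]
wrist_force: [-6.9, 1.5, -1.8]
gripper_width: -0.0001
grasp_force: 3.9
```

```bash
python3 - <<'E'
from h import *
p,d=grab_frame('side');cv2.imwrite('pics/s5.png',cv2.resize(p[150:350,200:460],None,fx=3,fy=3)[:,:,::-1])
p,d=grab_frame('top');blobs('top',p,T)
E
```

```text
top gpin [381 239  13  13 139] [387.1 244.8] [ 0.5811 -0.1086  0.064 ]
top gface [364 282  49  10 270] [390.  288.3] [ 0.5061 -0.1167  0.046 ]
```

View pics/s5.png

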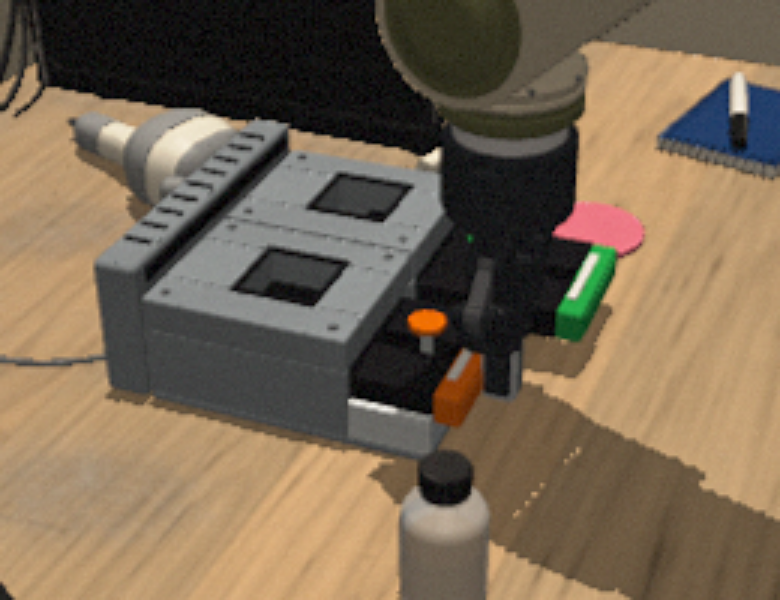

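The slide is about 41 mm in, and the amber pin stands up again, so it is past the catch. I let go and back off.

Request:
drive_tool(series=[[[0.15,0,0,0],[0.3,0,0,0],[0.5,0,0,0],[0.6,0,0,0],[0.4,0,0,0],[0,0,-0.7,0],[0,0,-0.9,0],[0,0,-0.9,0],[0,0,-0.9,0],[0.6,0,-0.6,0],[0.8,0,0,0],[0.8,0,0,0],[0.5,0,0,0],[0,0,0,0],[0,0,0,0],[0,0,0,0],[0,0,0,0]]])

```text
t: 9.73
eef_pos: [0.3456, 0.0004, 0.1986]
tool_rot: [-0.038, 3.141, -0.0]
wrist_force: [-0.3, 0.2, -0.1]
gripper_width: -0.0001
grasp_force: 0.0
```

```bash
python3 - <<'E'
from h import *
from plant import spot_in
p,d=grab_frame('side');cv2.imwrite('pics/s6.png',cv2.resize(p[150:350,200:460],None,fx=3,fy=3)[:,:,::-1])
p,d=grab_frame('top');blobs('top',p,T);cv2.imwrite('pics/t6.png',cv2.resize(p[120:320,210:470],None,fx=3,fy=3)[:,:,::-1])
for n in ['stain_bottle','petri_dish','bench_timer']: print(n,[q['location'] for q in spot_in(n,'top')[:1]])
E
```

```text
top apin [317 239  14  13 153] [323.6 244.6] [0.578  0.0031 0.064 ]
top gpin [381 239  13  13 138] [387.1 244.8] [ 0.581  -0.1085  0.064 ]
top aface [296 264  55  13 501] [323.1 271.1] [0.5329 0.0025 0.046 ]
top gface [360 281  53  11 332] [385.  287.6] [ 0.5069 -0.1078  0.046 ]
stain_bottle [[0.5131, 0.1513, 0.0643]]
petri_dish [[0.5447, -0.251, 0.0032]]
bench_timer [[0.6483, -0.2301, 0.0519]]
```

View pics/t6.png

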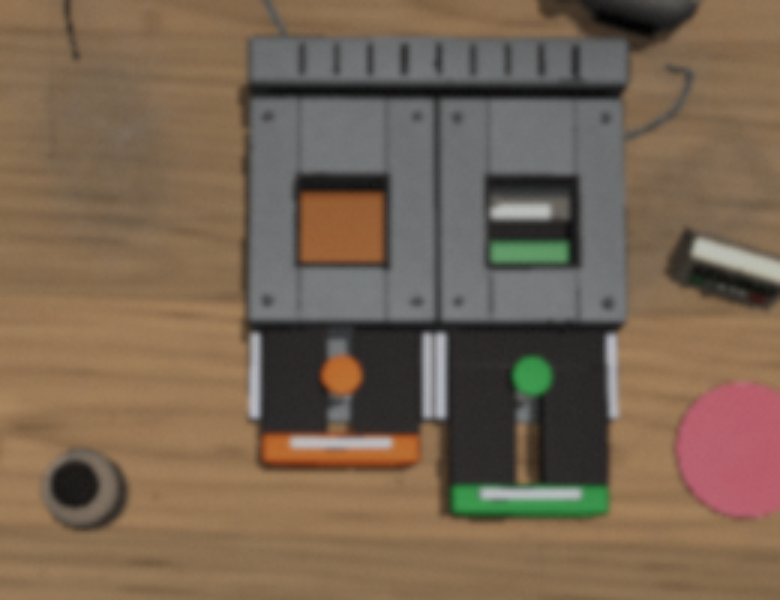

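The amber glass fills its window at (342,222), with the orange face at (340,450). The green slide is right out, with its face at (530,500), and the bottle, dish and timer are where they were.

```bash
python3 -c "
from plant import robot
print(robot.hand_in())"
```

```text
the job is handed in; nothing more can be done
None
```

The viewer is switched to amber and handed in at about 10 s: the green slide is right out, the amber slide is latched with its glass under the window, and the bottle, dish and timer were not touched.

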